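# Slide the cassette box out of a full filing crate

### The arm

A 6-joint arm with a two-finger parallel gripper is mounted at the origin on the work surface. World frame = base frame: x ahead of the robot, y to its left, z up, the work surface at z = 0. Lengths are in m, angles in rad, forces in N, time in s.
With the tool pointing down it reaches from about 0.3 to 0.875 m from the base axis. Payload 6.4 kg.
Tool frame: the origin (TCP) lies at the centre of the arm's flange, where the gripper is bolted on; the fingertips stand 173 mm ahead of it and the grasp point (between the pads) lies 155 mm ahead of it; x points along the fingers, y is the direction in which the jaws open and shut, and the axes are right-handed (so a half turn about x gives the same grasp; the last joint's range is limited). The gripper opens to 85 mm and grips with 20 to 120 N. Pads are 22 mm wide; open, the fingers measure 114 mm over their backs; the gripper's body (76 mm by 85 mm) begins 54 mm behind the grasp point. The pads swing forward as they close: fully open they stand 13 mm farther back than shut.
Start: joints at [1.061, 0.181, 1.607, -0, 1.354, -0.206], TCP at [0.172, 0.549, 0.405] pointing down, gripper open.
Joint ranges: [-2.99, 2.99], [-0.89, 2.07], [0.3, 2.58], [-1.14, 4.28], [0, 2.63], [-3.12, 3.12]. Speed limits (rad/s): [2.57, 2.57, 3.01, 3.14, 3.14, 3.14].

### API

Orientations are given as a 3x3 rotation matrix whose columns are the frame's x, y, z axes.
In Python, from workcell import readout, imaging, arm, models gives the robot as it stands.
- The arm moves only by the tool move_arm, never from a script. Its argument "steps" is a list of rows, each a list of 3 entries, a list of its own where there are three numbers: the turn, a rotation vector about the world's x, y, z in degrees, then the shift along the world's x, y, z in mm, then the closure, from 0 (fully open) to 1 (shut). In form: [[[ax, ay, az], [dx, dy, dz], grip], ...]. A call has 1 to 8 rows; each row shifts and turns the pose as measured when the row begins; what a row does not reach is not made up. A row lasts 1/10 s, in which the tool goes at most 50 mm and 8.59 degrees, less where a joint would pass 70% of its speed; a pose out of reach is approached as far as the arm can. A call is refused whole if a number of a shift passes 50 or a number of a turn 8.59, either way. A call with a gripper value outside its range is refused whole. The fingers move at their own pace and stop on an object; "newtons" is the grip in N (left out, the last holds). Time passes only in rows, so rows that do not move let the fingers close. It gives the time, the measured TCP pose, the force and the opening at its end, in the units of the state.
- readout.get_state(): the state, without advancing time (a new reading comes with each control period).
- imaging.snapshot(name): name is "scene" or "top"; returns the picture (480x640x3 uint8, red, green, blue); there is no depth.
- imaging.camera_model(name): a dict with "fx", "fy", "cx", "cy" (pixels), "T" (4x4, takes a point from camera to world coordinates). Camera axes: x right, y up, looking along -z (the intrinsics and any distortion apply to the point x, -y, -z); pixel columns grow to the right and rows downward; lengths in m; the calibration is good to about 2 mm. A picture is of the moment at which its call begins. camera_model takes no time and is no camera call.
- arm.close_job(): hands the job in, once; it reports no verdict.
Trained networks look in the newest picture that a camera, given by its name, has taken for a name from the list of things; names that differ only in an ending like _2 or _b are one class to them, and where a whole thing is asked for, a point or a joint stands for the part that bears it (a point fixed in the world has none). Each returns a list of dicts, best first, with "score" (0 to 1); they miss things now and then, are a little off and sometimes report something else, mostly with a low value. They report only what shows in the picture. A call takes as long as a camera call. They do not tell look-alikes from the thing itself.
- models.silhouettes(camera, label): "mask" (480x640 bool, what is visible of it) and "box" ([left, top, right, bottom] in pixels, round what is visible of it).
The state is a dict: "time_s": time; "joints": joint angles; "qvel": joint speeds; "effort": joint torques, N m; "tcp_pos": TCP position; "ee_rot": TCP orientation; "contact_force": force on the tool from outside, world axes, zero at the start; "torque": the same for the moment, N m; "width": finger opening in m.
Only numpy, scipy, OpenCV 4.12 (cv2) and the standard library are available. Lean on these libraries where they do the work, as an engineer would, in place of code of your own. Each camera call takes 0.05 s, during which the arm holds its last target. There are 200 camera calls.

### The job

Let down the hinged front panel of the steel filing crate, then slide the cassette box, the only box with an upright grip on its lid, forward out of the pack over the lowered panel until it is wholly out of the crate, and leave it standing upright there. Its lid is not latched, so do not lift the box and do not tip it; leave the other boxes in place in the crate, the panel down, and the things around undisturbed.

Things in the scene. Friction and masses are not known exactly. Their poses are not given: they have to be found in the camera images.
- crate: Open steel crate, fixed to the bench, 294 mm wide (y), 198 deep (x); side and back walls 45 mm high, 5 thick; floor 8 thick. Its front (crate -x, towards the robot) is closed by a hinged panel. Origin: on the bench, mid-width, under the inner face of the closed panel; +x into the crate, z up. Five boxes in front and two behind fill it, all touching, lids 40 mm above the bench.
- sill (a point): Middle of the front edge of the crate's floor, 8 mm above the bench, 11.5 mm in front of the crate's origin. A box is wholly out when its back end is past this line.
- panel (a joint): Angle of the flat aluminium front panel (283 mm wide, 64 high, 5 thick, 0.25 kg), hinged along its lower edge, 5 mm in front of the crate's origin, 1.5 mm above the bench. 0 = upright, touching the front boxes; it turns outward (free edge to crate -x and down) to 1.57 = flat. Slight friction: it stays put near upright and falls flat by itself, in about half a second, once past about 0.4.
- panel_edge (a point): Middle of the panel's free edge, on its inner face; moves with the panel. Panel closed: 72 mm above the bench, 32 mm above the lids. Panel flat: 75 mm in front of the crate's origin, its inner face then being a smooth apron 6.5 mm above the bench, 1.5 mm below the crate's floor.
- cassette_box: White plastic box, 90 mm long (x), 56 wide (y), 32 high, 0.18 to 0.35 kg, in one of the three inner front places (centre 45 mm behind the crate's origin, at crate y -56, 0 or 56 mm); the only one with an upright grip tab in mid-lid: 8 mm thick (x), 44 wide (y), rising 23 mm above the lid. Origin: centre of its underside; axes as the crate's. It slides on floor and panel.
- grip_top (a point): Centre of the top of the cassette box's grip tab, 55 mm above the box's underside.
- jar: Brown glass jar, 64 mm across, 110 mm high, standing left of the crate (+y). Origin: centre of its underside. Leave alone.
- pot: White specimen pot, 56 mm across, 75 mm high, left of the crate. Origin: centre of its underside. Leave alone.
- mould: Stainless base mould, 75 x 55 x 14 mm, right of the crate (-y). Origin: centre of its underside. Leave alone.
- clip_box: Clear plastic slide clip box, 100 x 45 x 30 mm, right of the crate. Origin: centre of its underside. Leave alone.
- cassette: Violet cassette, 60 x 35 x 9 mm, lying on the lids of the back row. Origin: centre of its underside. Leave alone.
- slide_a: Plain flat-lidded white slide box, 90 x 56 x 32 mm, 0.4 kg, in the front row. Origin: centre of its underside. Leave in place.
- slide_b: Plain flat-lidded white slide box, 90 x 56 x 32 mm, 0.4 kg, in the front row. Origin: centre of its underside. Leave in place.
- slide_c: Plain flat-lidded white slide box, 90 x 56 x 32 mm, 0.4 kg, in the front row. Origin: centre of its underside. Leave in place.
- slide_d: Plain flat-lidded white slide box, 90 x 56 x 32 mm, 0.4 kg, in the front row. Origin: centre of its underside. Leave in place.
- long_a: Plain flat-lidded white slide box, 90 mm long (x), 141 mm wide (y), 32 mm high, 0.8 kg, in the back row. Origin: centre of its underside. Leave in place.
- long_b: Plain flat-lidded white slide box, 90 mm long (x), 141 mm wide (y), 32 mm high, 0.8 kg, in the back row. Origin: centre of its underside. Leave in place.
Mind the look-alikes: they are no part of the job. Leave any pink look-alike of the cassette_box alone.

How it is judged:
By the outcome, as a careful person would: the job done as asked, in the order asked, and still so for the second after the job is handed in, with the robot touching nothing.
It also fails if it takes over 43 s, if anything falls off the work surface, if the arm or the gripper's body presses on something with over 40 N, if the wrist force passes 120 N, or if a joint passes its speed limit or range.

## Working session

There is one attempt and no reset: what is moved stays moved. The work goes in short steps, Python scripts to look and compute and a tool call to move; the robot and the scene stay as the last step left them, time stands still between calls to the robot, and variables do not carry over. Pictures are saved under pics/ and viewed, about 8 in all and at most 12, crops included, and the job is handed in when it is done.

Besides the shell and the picture viewer there is one more tool, called after "Call:" as a command line: name --argument value ..., lists and objects as JSON in quotes. move_arm: Moves the arm, as the interface text tells. Its arguments: {"type":"object","properties":{"steps":{"type":"array","items":{"type":"array"}},"newtons":{"type":"number"}},"required":["steps"]}

```bash
mkdir -p pics
cat > h.py <<'E'
import numpy as np, cv2
from workcell import readout, imaging, arm, models
def snap(c,f):
    im=imaging.snapshot(c); cv2.imwrite('pics/'+f,im[:,:,::-1]); return im
def ray(c,u,v,z):
    m=imaging.camera_model(c); T=np.array(m['T'])
    d=T[:3,:3]@np.array([(u-m['cx'])/m['fx'],-(v-m['cy'])/m['fy'],-1]); o=T[:3,3]
    return o+d*(z-o[2])/d[2]
def proj(c,p):
    m=imaging.camera_model(c); T=np.array(m['T']); q=T[:3,:3].T@(np.array(p)-T[:3,3])
    return m['cx']+m['fx']*q[0]/-q[2], m['cy']+m['fy']*-q[1]/-q[2]
E
python3 - <<'E'
from h import *
snap('scene','s0.png');snap('top','t0.png')
for c in('scene','top'):
    m=imaging.camera_model(c); print({k:(np.round(v,3).tolist() if k=='T' else v) for k,v in m.items()})
    for l in ('crate','panel','cassette_box','grip_top','panel_edge'):
        for r in models.silhouettes(c,l)[:2]: print(c,l,round(r['score'],2),r['box'])
s=readout.get_state();print(s['time_s'],s['tcp_pos'],np.round(s['ee_rot'],3),s['width'])
E
```

```text
{'fx': 547.5796181216964, 'fy': 547.5796181216964, 'cx': 309.2311012170503, 'cy': 237.52189361012168, 'T': [[0.651, -0.457, 0.606, 1.175], [0.759, 0.37, -0.536, -0.556], [0.02, 0.809, 0.588, 0.685], [0.0, 0.0, 0.0, 1.0]]}
scene crate 0.62 [204.2, 242.4, 415.7, 405.0]
scene panel 0.68 [207.4, 246.2, 347.1, 310.2]
scene panel 0.6 [204.8, 242.6, 414.9, 404.3]
scene cassette_box 0.87 [109.5, 251.7, 160.7, 296.4]
scene cassette_box 0.85 [272.7, 279.2, 321.4, 321.7]
scene grip_top 0.95 [108.8, 255.0, 163.3, 296.2]
scene grip_top 0.76 [269.7, 278.0, 320.9, 324.9]
scene panel_edge 0.59 [207.1, 244.0, 349.2, 310.1]
{'fx': 531.84421752175, 'fy': 531.84421752175, 'cx': 320.43304188807707, 'cy': 255.55974742583086, 'T': [[0.019, 0.988, -0.153, 0.406], [-1.0, 0.02, 0.007, 0.019], [0.01, 0.153, 0.988, 1.091], [0.0, 0.0, 0.0, 1.0]]}
top crate 0.74 [299.1, 150.7, 457.1, 268.7]
top panel 0.84 [303.9, 232.4, 448.5, 264.5]
top cassette_box 0.95 [351.9, 342.5, 398.5, 373.7]
top cassette_box 0.8 [448.0, 338.2, 481.0, 386.5]
top grip_top 0.93 [362.5, 202.9, 392.8, 245.7]
top grip_top 0.85 [447.8, 339.3, 482.0, 389.1]
top panel_edge 0.92 [304.6, 233.1, 447.9, 264.9]
0.6 [0.17200331 0.54868254 0.40469612] [[-0.     0.299  0.954]
 [ 0.     0.954 -0.299]
 [-1.     0.    -0.   ]] 0.08553851546631838
```

View pics/t0.png

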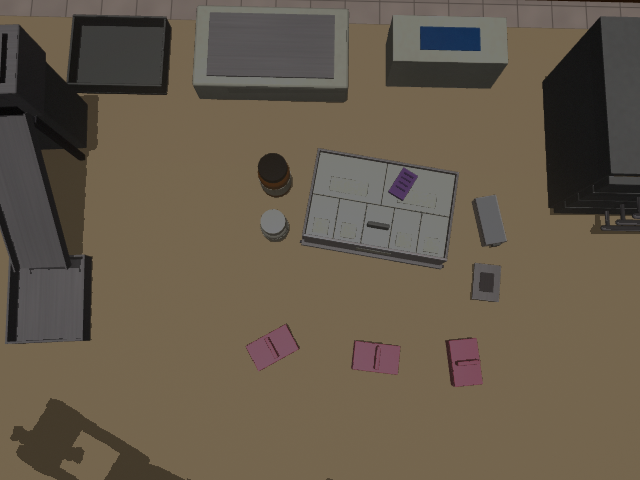

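View pics/s0.png

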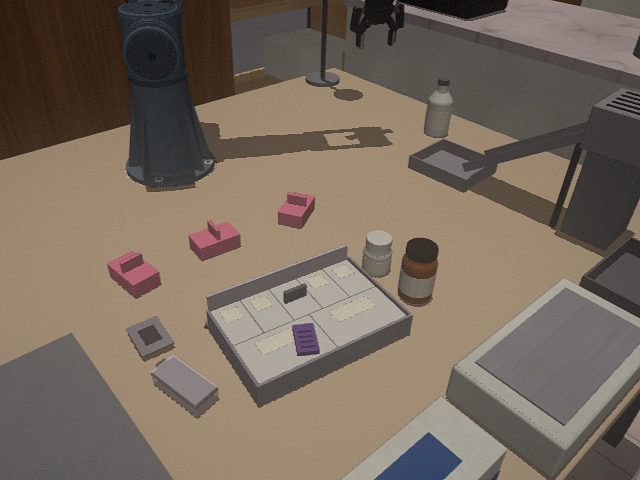

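Run:
```python
import cv2
t=cv2.imread('pics/t0.png')[140:275,290:465]; s=cv2.imread('pics/s0.png')[235:410,195:420]
cv2.imwrite('pics/c0.png',cv2.convertScaleAbs(cv2.resize(t,None,fx=4.4,fy=4.4,interpolation=cv2.INTER_CUBIC),alpha=1.5))
cv2.imwrite('pics/c1.png',cv2.resize(s,None,fx=3.4,fy=3.4,interpolation=cv2.INTER_CUBIC))
```

```text
(no output)
```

View pics/c0.png

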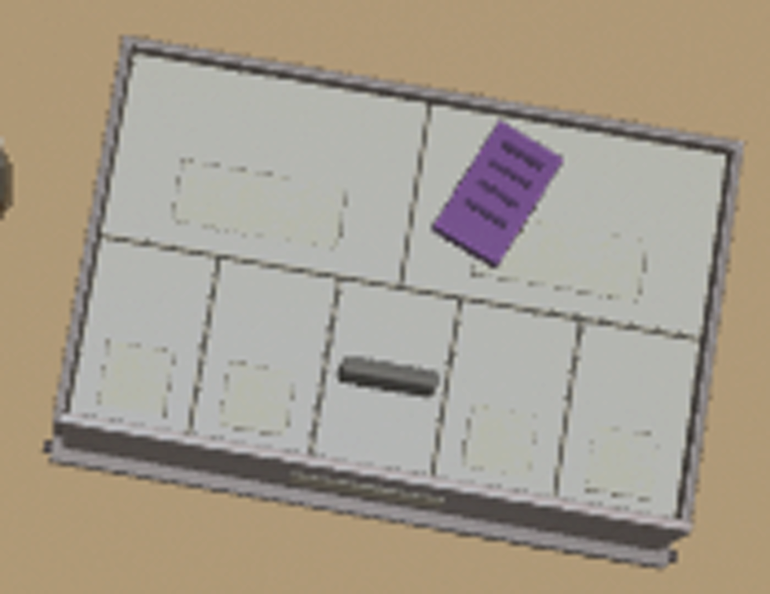

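View pics/c1.png

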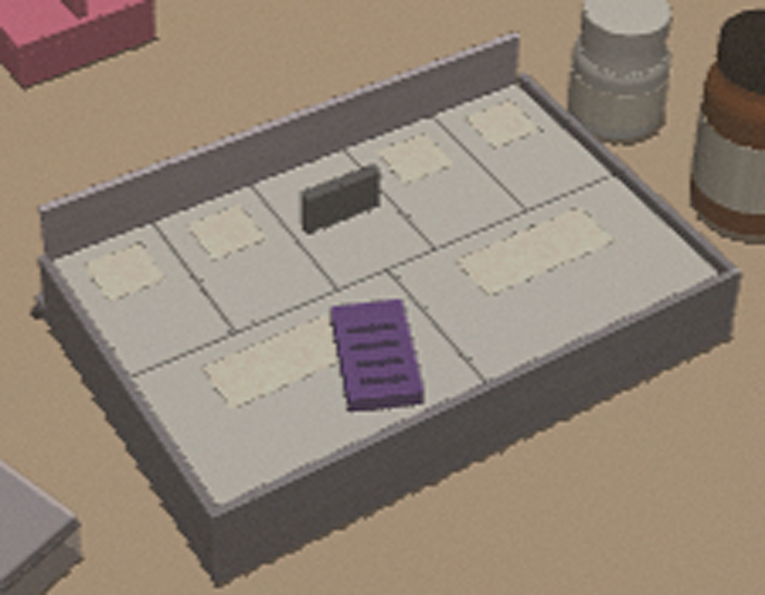

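```bash
cat > fit.py <<'E'
from h import *
from scipy.optimize import least_squares
P=[(186,147,45,122,38),(186,-147,45,743,143),(90,141,40,103,237),(90,-141,40,700,340),(90,84,40,219,257),(90,28,40,339,278),(90,-28,40,460,298),(90,-84,40,580,320),(180,0,40,430,103),(-2,141.5,72,60,420),(-2,-141.5,72,690,525),(45,0,63,389,373)]
Q=[(-2,-141.5,72,43,208),(-2,141.5,72,518,36),(186,-147,45,217,512),(186,147,45,738,270),(90,-141,40,136,375),(90,-84,40,235,332),(90,-28,40,335,289),(90,28,40,435,248),(90,84,40,523,209),(90,141,40,612,178),(180,0,40,485,382),(45,0,63,341,187)]
def W(p,a): 
    c,s=np.cos(p[2]),np.sin(p[2]); return [p[0]+c*a[0]/1e3-s*a[1]/1e3,p[1]+s*a[0]/1e3+c*a[1]/1e3,a[2]/1e3]
A=[('top',a[:3],a[3]/4.4+290,a[4]/4.4+140) for a in P]; B=[('scene',a[:3],a[3]/3.4+195,a[4]/3.4+235) for a in Q]
def go(L):
    f=lambda p:np.concatenate([np.subtract(proj(c,W(p,a)),(u,v)) for c,a,u,v in L])
    r=least_squares(f,[.5,-.1,-.15]); return r.x,r.fun
for L in(A,B,A+B):
    x,e=go(L); print(x, np.degrees(x[2]), np.round(e.reshape(-1,2),1).tolist())
np.save('pose.npy',x)
for a in [(0,0,0),(-2,0,72),(45,0,63),(-75,0,6)]: print(a,np.round(W(x,a),4))
E
python3 fit.py
```

```text
[ 0.58397246 -0.09562258 -0.15314158] -8.774366145821299 [[-0.2, -0.5], [0.3, -0.3], [-1.1, 0.1], [0.3, 0.2], [0.2, 0.3], [0.1, 0.2], [-0.2, 0.3], [-0.2, -0.0], [-0.3, 0.3], [0.2, -0.8], [0.6, 0.1], [0.2, -0.1]]
[ 0.58601804 -0.09740845 -0.15170584] -8.692104451192387 [[-0.9, 0.4], [-0.1, -1.1], [-1.4, 2.1], [1.6, 0.0], [-2.5, 0.4], [0.5, -0.5], [0.9, -0.4], [-0.2, -0.3], [0.7, -0.1], [0.5, -2.0], [1.4, 0.7], [-0.1, -2.1]]
[ 0.5848931  -0.09642291 -0.15219108] -8.719906359501467 [[0.1, -0.8], [0.6, -0.8], [-0.7, -0.2], [0.7, -0.3], [0.5, -0.1], [0.4, -0.2], [0.1, -0.1], [0.1, -0.5], [0.0, -0.1], [0.6, -1.2], [1.0, -0.4], [0.6, -0.5], [-0.7, -0.3], [-0.1, -1.5], [-1.4, 1.3], [1.5, -0.5], [-2.5, -0.3], [0.5, -1.2], [0.9, -1.1], [-0.2, -0.9], [0.7, -0.7], [0.4, -2.5], [1.4, 0.0], [-0.1, -2.6]]
(0, 0, 0) [ 0.5849 -0.0964  0.    ]
(-2, 0, 72) [ 0.5829 -0.0961  0.072 ]
(45, 0, 63) [ 0.6294 -0.1032  0.063 ]
(-75, 0, 6) [ 0.5108 -0.0851  0.006 ]
```

Call:
move_arm --steps '[[[0, 0, 4.4], [29, -39, 0], 1], [[0, 0, 4.3], [29, -39, 0], 1], [[0, 0, 0], [29, -39, 0], 1], [[0, 0, 0], [29, -39, 0], 1], [[0, 0, 0], [29, -39, 0], 1], [[0, 0, 0], [29, -39, 0], 1], [[0, 0, 0], [29, -39, 0], 1], [[0, 0, 0], [29, -39, 0], 1]]' --newtons 30

```text
time_s: 1.4
tcp_pos: [0.4051, 0.2297, 0.4061]
ee_rot: [[0.004, 0.132, 0.991], [0.004, 0.991, -0.132], [-1.0, 0.005, 0.003]]
contact_force: [1.0, -0.5, -0.1]
width: 0.0001
```

Call:
move_arm --steps '[[[0, 0, -1], [30, -40, 0], 1], [[0, 0, 0], [30, -40, 0], 1], [[0, 0, 0], [30, -40, 0], 1], [[0, 0, 0], [30, -40, 0], 1], [[0, 0, 0], [30, -40, 0], 1], [[0, 0, 0], [30, -40, 0], 1], [[0, 0, 0], [30, -40, 0], 1], [[0, 0, 0], [0, 0, 0], 1]]'

```text
time_s: 2.2
tcp_pos: [0.6149, -0.0576, 0.4074]
ee_rot: [[0.011, 0.157, 0.987], [0.003, 0.988, -0.157], [-1.0, 0.005, 0.01]]
contact_force: [0.4, 1.1, 0.5]
width: -0.0001
```

Call:
move_arm --steps '[[[-0.2, 0.6, 0.3], [5, 6, -40], 1], [[0, 0, 0], [0, 0, -45], 1], [[0, 0, 0], [0, 0, -45], 1], [[0, 0, 0], [0, 0, -35], 1], [[0, 0, 0], [0, 0, 0], 1]]'

```text
time_s: 2.7
tcp_pos: [0.6203, -0.0531, 0.2398]
ee_rot: [[0.006, 0.156, 0.988], [-0.001, 0.988, -0.156], [-1.0, -0.001, 0.006]]
contact_force: [-2.2, 0.6, -0.4]
width: 0.0003
```

Run:
```python
from h import *
t=snap('scene','s1.png')[150:400,150:430]
cv2.imwrite('pics/s1c.png',cv2.resize(t,None,fx=2.4,fy=2.4)[:,:,::-1])
```

```text
(no output)
```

View pics/s1c.png

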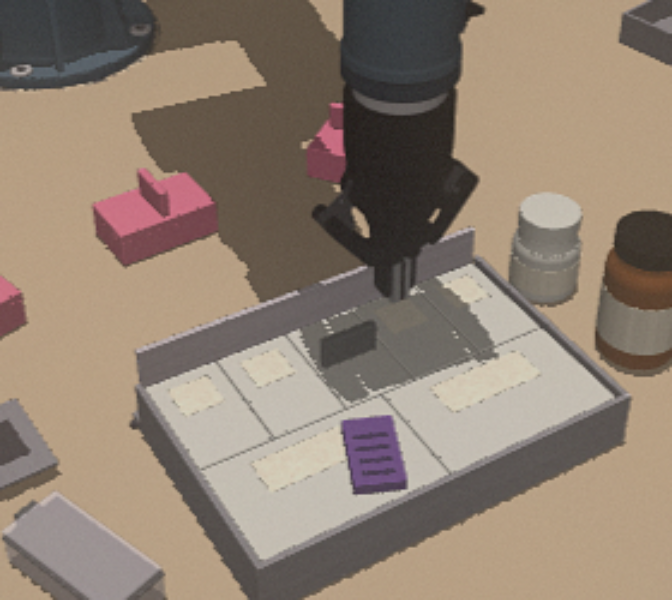

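Call:
move_arm --steps '[[[0, 0.3, 0], [0, 0, -8], 1], [[0, 0, 0], [0, 0, -8], 1], [[0, 0, 0], [-8, 1.2, 0], 1], [[0, 0, 0], [-8, 1.2, 0], 1], [[0, 0, 0], [-8, 1.2, 0], 1], [[0, 0, 0], [-8, 1.2, 0], 1], [[0, 0, 0], [-8, 1.2, 0], 1], [[0, 0, 0], [-8, 1.2, 0], 1]]'

```text
time_s: 3.55
tcp_pos: [0.5738, -0.046, 0.2361]
ee_rot: [[0.02, 0.155, 0.988], [-0.007, 0.988, -0.155], [-1.0, -0.004, 0.021]]
contact_force: [0.6, 0.3, -0.7]
width: -0.0001
```

Call:
move_arm --steps '[[[0, 0.6, 0], [-10, 1.5, 0], 1], [[0, 0.5, 0], [-10, 1.5, 0], 1], [[0, 0, 0], [0, 0, 10], 1], [[0, 0, 0], [0, 0, 10], 1], [[0, 0, 0], [0, 0, 0], 1], [[0, 0, 0], [0, 0, 0], 1]]'

```text
time_s: 4.15
tcp_pos: [0.5508, -0.0425, 0.2586]
ee_rot: [[-0.001, 0.155, 0.988], [-0.007, 0.988, -0.155], [-1.0, -0.007, 0.0]]
contact_force: [0.6, -0.3, 0.2]
width: 0.0
```

Run:
```python
from h import *
t=snap('scene','s2.png')[150:400,150:430]
cv2.imwrite('pics/s2c.png',cv2.resize(t,None,fx=2.4,fy=2.4)[:,:,::-1])
```

```text
(no output)
```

View pics/s2c.png

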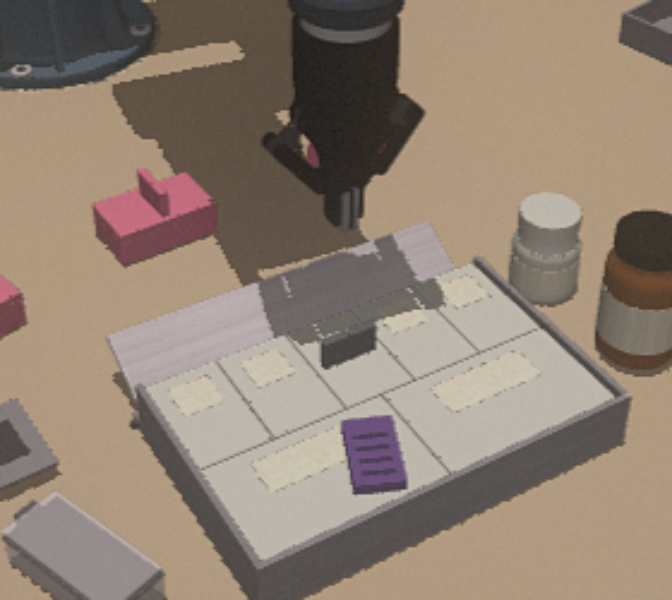

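Call:
move_arm --steps '[[[0, 0, 0], [0, 0, 15], 1], [[0, 0, 0], [35, -22, 0], 1], [[-0.4, 0, 0], [35, -22, 0], 1], [[0, 0, 0], [33, -21, 0], 1], [[0, 0, 0], [0, 0, 0], 1], [[0, 0, 0], [0, 0, 0], 1]]'

```text
time_s: 4.8
tcp_pos: [0.6574, -0.1093, 0.2776]
ee_rot: [[-0.002, 0.154, 0.988], [-0.014, 0.988, -0.154], [-1.0, -0.014, 0.001]]
contact_force: [-0.9, 1.1, -0.6]
width: -0.0
```

Call:
move_arm --steps '[[[0.8, 0, 0], [0, 2, -20], 1], [[0, 0, 0], [0, 0, -20], 1], [[0, 0, 0], [0, 0, -10], 1], [[0, 0, 0], [0, 0, 0], 1]]'

```text
time_s: 5.2
tcp_pos: [0.6549, -0.1049, 0.2243]
ee_rot: [[-0.004, 0.153, 0.988], [0.003, 0.988, -0.153], [-1.0, 0.003, -0.004]]
contact_force: [-1.3, -0.3, 1.0]
width: -0.0001
```

Call:
move_arm --steps '[[[0, 0, 0], [0, -2, -5], 1], [[0, 0, 0], [0, 0, 0], 1]]'

```text
time_s: 5.4
tcp_pos: [0.6543, -0.1062, 0.2186]
ee_rot: [[-0.005, 0.152, 0.988], [0.004, 0.988, -0.152], [-1.0, 0.003, -0.006]]
contact_force: [-0.1, 0.3, -0.2]
width: 0.0
```

Run:
```python
from h import *
s=readout.get_state();print(s['tcp_pos'],s['contact_force'])
a=snap('scene','s3.png')[220:370,190:390];b=snap('top','t3.png')[140:290,290:490]
cv2.imwrite('pics/s3c.png',np.hstack([cv2.resize(x,None,fx=2,fy=2.8) for x in(a,b)])[:,:,::-1])
```

```text
[ 0.65425809 -0.10616138  0.21864436] [-0.13518054  0.27007527 -0.21749721]
```

View pics/s3c.png

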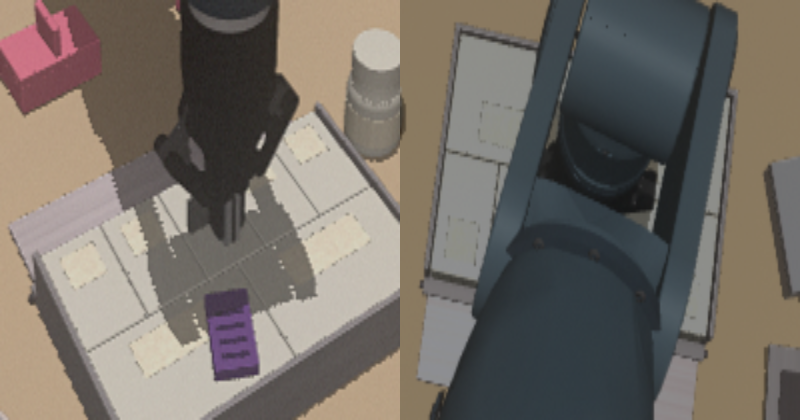

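Call:
move_arm --steps '[[[0, 0, 0], [-8, 1.2, 0], 1], [[0, 0, 0], [-8, 1.2, 0], 1], [[0, 0, 0], [-8, 1.2, 0], 1], [[0, 0, 0], [-8, 1.2, 0], 1], [[0, 0, 0], [-8, 1.2, 0], 1], [[0, 0, 0], [-8, 1.2, 0], 1], [[0, 0, 0], [0, 0, 0], 1]]'

```text
time_s: 6.2
tcp_pos: [0.6039, -0.0988, 0.2234]
ee_rot: [[0.004, 0.152, 0.988], [0.001, 0.988, -0.152], [-1.0, 0.002, 0.004]]
contact_force: [-0.4, 0.8, -1.0]
width: -0.0
```

Run:
```python
from h import *
a=snap('scene','s4.png')[200:400,180:420]
cv2.imwrite('pics/s4c.png',cv2.resize(a,None,fx=3,fy=3)[:,:,::-1])
```

```text
(no output)
```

View pics/s4c.png

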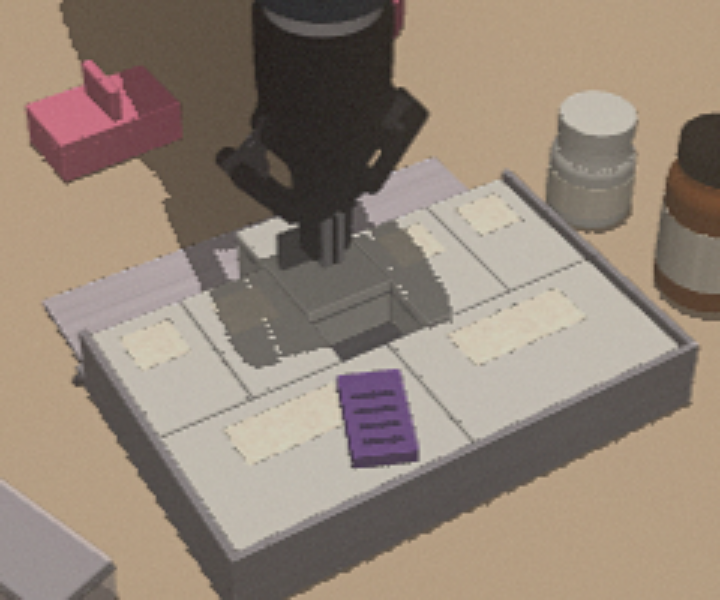

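Call:
move_arm --steps '[[[0, 0, 0], [-8, 1.2, -1], 1], [[0, 0, 0], [-8, 1.2, -1], 1], [[0, 0, 0], [-8, 1.2, -1], 1], [[0, 0, 0], [-8, 1.2, -1], 1], [[0, 0, 0], [-7, 1.1, -1], 1], [[0, 0, 0], [-6, 0.9, 0], 1], [[0, 0, 0], [-6, 0.9, 0], 1], [[0, 0, 0], [0, 0, 0], 1]]'

```text
time_s: 7.05
tcp_pos: [0.551, -0.0913, 0.2204]
ee_rot: [[0.012, 0.152, 0.988], [-0.001, 0.988, -0.152], [-1.0, 0.0, 0.012]]
contact_force: [1.9, -0.6, -0.4]
width: 0.0
```

Run:
```python
from h import *
a=snap('scene','s5.png')[200:350,180:380]
cv2.imwrite('pics/s5c.png',cv2.resize(a,None,fx=4,fy=4)[:,:,::-1])
```

```text
(no output)
```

View pics/s5c.png

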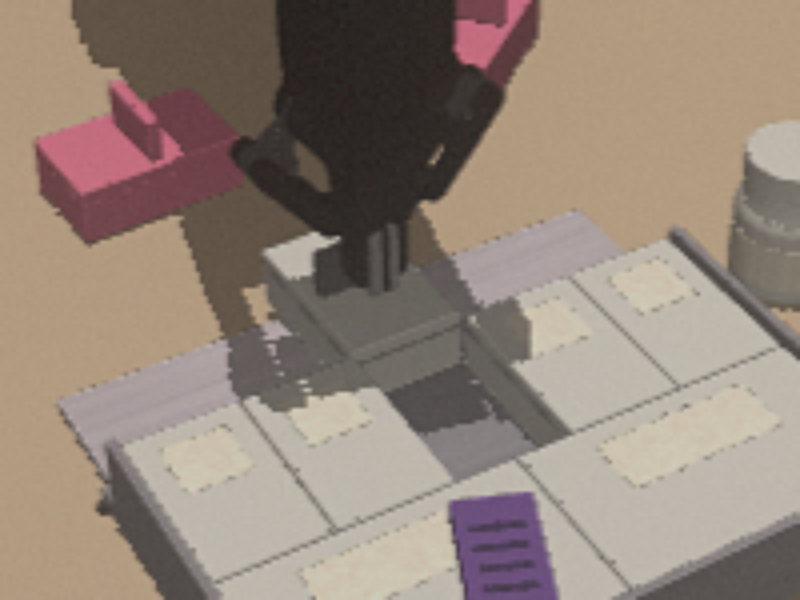

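```bash
cat >> h.py <<'E'
def crate(c,u,v,z,p=(.586,-.0974,-.1517)):
    d=ray(c,u,v,z)[:2]-p[:2]; c_,s=np.cos(p[2]),np.sin(p[2]); return np.round([1e3*(c_*d[0]+s*d[1]),1e3*(-s*d[0]+c_*d[1])],1)
E
python3 - <<'E'
from h import *
for u,v in((355,362),(463,317)): print(crate('scene',u/4+180,v/4+200,.0395))
print(crate('top',389/4.4+290,373/4.4+140,.063,(.584,-.0956,-.1531)))
E
```

```text
[  4.2 -29.8]
[ 2.2 26.8]
[44.8  0.4]
```

Call:
move_arm --steps '[[[0, 0, 0], [-6, 0.9, -0.5], 1], [[0, 0, 0], [-6, 0.9, -0.5], 1], [[0, 0, 0], [-6, 0.9, 0], 1], [[0, 0, 0], [0, 0, 0], 1]]'

```text
time_s: 7.5
tcp_pos: [0.5314, -0.0883, 0.2186]
ee_rot: [[0.01, 0.152, 0.988], [-0.001, 0.988, -0.152], [-1.0, 0.001, 0.01]]
contact_force: [0.9, -0.6, 2.0]
width: 0.0002
```

Run:
```python
from h import *
a=snap('scene','s6.png')[200:350,180:380]
cv2.imwrite('pics/s6c.png',cv2.resize(a,None,fx=4,fy=4)[:,:,::-1])
```

```text
(no output)
```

View pics/s6c.png

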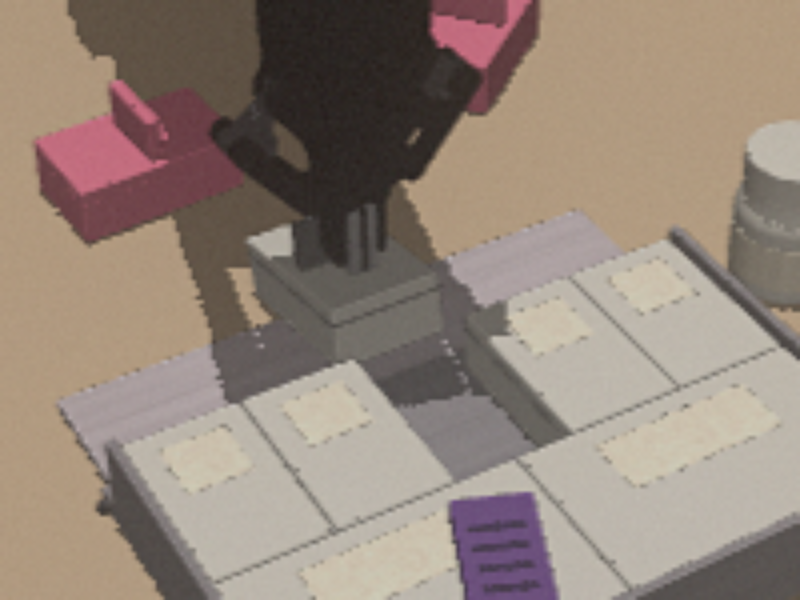

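Run:
```python
from h import *
print("rear top");[print(crate('scene',u/4+180,v/4+200,.0387)) for u,v in((333,321),(440,281))]
print("rear bottom");[print(crate('scene',u/4+180,v/4+200,.0067)) for u,v in((340,363),(443,328))]
print("slide front tops");[print(crate('scene',u/4+180,v/4+200,.04)) for u,v in((345,362),(465,322))]
```

```text
rear top
[-26.1 -24.6]
[-26.   31.3]
rear bottom
[-31.6 -19.1]
[-28.7  34.5]
slide front tops
[  2.5 -33.8]
[ 6.2 25.5]
```

Call:
move_arm --steps '[[[0, 0, 0], [8, -1.2, 0], 1], [[0, 0, 0], [4, -0.6, 0], 1], [[0, 0, 0], [0, 0, 30], 1], [[0, 0, 0], [0, 0, 45], 1], [[0, 0, 0], [0, 0, 45], 1], [[0, 0, 0], [0, 45, 20], 1], [[0, 0, 0], [0, 45, 0], 1], [[0, 0, 0], [0, 45, 0], 1]]'

```text
time_s: 8.35
tcp_pos: [0.5445, 0.0436, 0.3614]
ee_rot: [[0.002, 0.162, 0.987], [0.003, 0.987, -0.162], [-1.0, 0.003, 0.001]]
contact_force: [0.1, -0.0, -0.6]
width: 0.0001
```

Call:
move_arm --steps '[[[0, 0, 0], [-10, 45, 0], 1], [[0, 0, 0], [-10, 45, 0], 1], [[0, 0, 0], [-10, 45, 0], 1], [[0, 0, 0], [-10, 45, 0], 1], [[0, 0, 0], [0, 0, 0], 1]]'

```text
time_s: 8.85
tcp_pos: [0.5026, 0.2353, 0.3619]
ee_rot: [[0.001, 0.158, 0.987], [0.004, 0.987, -0.158], [-1.0, 0.004, 0.0]]
contact_force: [0.2, -0.9, 0.4]
width: 0.0002
```

Run:
```python
from h import *
a=snap('scene','s7.png')[215:345,190:365];b=snap('top','t7.png')[190:300,310:460]
a=cv2.resize(a,(400,300),interpolation=cv2.INTER_CUBIC);b=cv2.resize(b,(800,587),interpolation=cv2.INTER_CUBIC)
cv2.imwrite('pics/s7c.png',a[:,:,::-1]);cv2.imwrite('pics/t7c.png',cv2.convertScaleAbs(b[:,:,::-1],alpha=1.5))
for c in('scene','top'):
  for r in models.silhouettes(c,'cassette_box')[:4]: print(c,r['score'],r['box'])
```

```text
scene 0.88 [189.5, 222.0, 244.0, 260.2]
scene 0.75 [243.4, 248.7, 291.6, 295.2]
scene 0.65 [277.9, 190.8, 314.2, 227.4]
scene 0.56 [107.5, 252.6, 162.2, 297.3]
top 0.92 [447.2, 340.8, 483.3, 386.0]
top 0.77 [347.3, 340.0, 398.8, 371.2]
top 0.75 [246.3, 326.5, 298.5, 370.5]
top 0.66 [352.6, 249.5, 387.5, 301.5]
```

View pics/t7c.png

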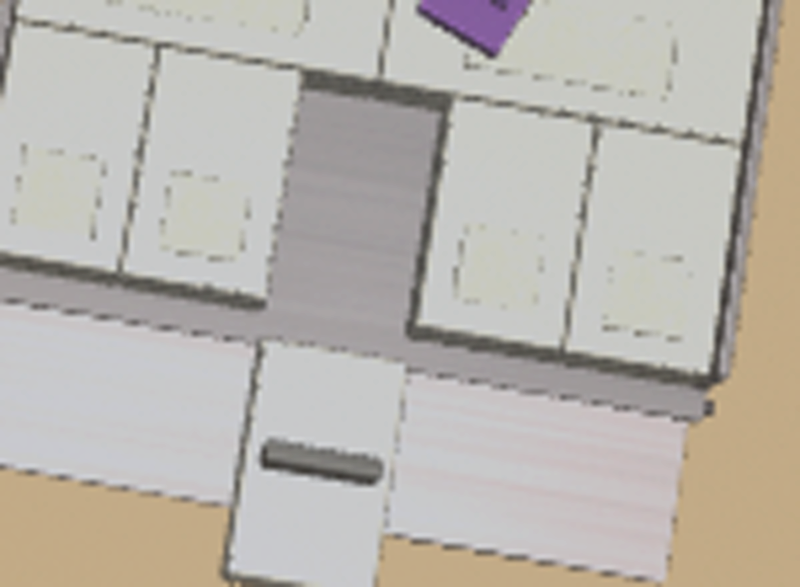

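Run:
```python
from h import *
P=(.584,-.0956,-.1531)
f=lambda u,v,z:print(crate('top',u/5.333+310,v/5.333+190,z,P))
for a in [(258,340,.0387),(407,368,.0387),(321,462,.0617),(265,297,.04),(412,330,.04),(255,340,.008),(700,415,.008),(228,505,.0065),(388,535,.0065),(665,580,.0065),(5,465,.0065)]: f(*a)
```

```text
[-15.2  28.8]
[-16. -28.]
[-59.6   0.2]
[ 1.2 28.9]
[ -1.6 -27.6]
[-10.1  28.3]
[  -9.4 -145.7]
[-75.   28.1]
[-75.8 -34.2]
[ -74.6 -141.5]
[-74.5 115.1]
```

View pics/s7c.png

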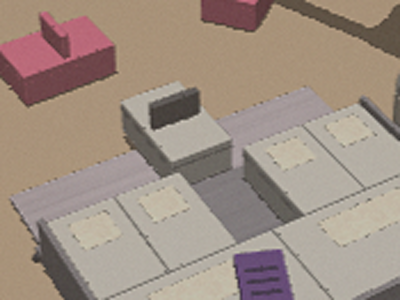

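Run:
```python
from h import *
arm.close_job(); s=readout.get_state(); print(s['time_s'],s['contact_force'])
```

```text
the job is handed in; nothing more can be done
the job is handed in; nothing more can be done
```

The job is done and handed in at about 9 s, well inside the 43 s limit. I pushed the panel outward from inside with the shut fingers until it fell flat. Then I pushed the cassette box out by the back of its grip tab, without gripping or lifting it, and moved the arm clear.

- **Cassette box:** the last top picture puts its back end at about x −15.5 mm, past the sill at −11.5 mm (crate frame). Its centre is at about −60 mm, over the panel, which reaches −75 mm, so it stands on the panel and looks level.
- **Panel and other things:** the panel is flat. The other front boxes' front faces were still within about 2 mm of their place, and the violet cassette and the rest looked undisturbed. The highest wrist-force reading I saw was about 2 N.
- **Disagreement:** an earlier reading from the oblique scene camera put the back end at about −26 mm. I trusted the top view because it also gave the sill and panel edge to within about 2 mm. Both views have the box wholly out, but by the top view the margin is only about 4 mm.

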